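# Walk a heavy die block round to its fence

## Task

Without gripping it, walk the heavy aluminium die block round with fingertip pushes, at alternate corners as needed, until its red face is square to the steel fence, and then slide it home so that the red face lies flat against the fence, between the two white lines. The block must be squared up before it touches the fence, so that no corner strikes the fence. Do not lift or tip the block, leave the offcut, the tape roll and the ink-pad tin where they are, and finish with the hand clear.

Things in the scene. Friction and masses are not known exactly. Their poses are not given: they have to be found in the camera images.
- die_block: Loose cast aluminium block, about 1 kg, 100 (x) x 150 (y) x 40 mm high, too wide to grip. Origin: centre of its underside; z up. Its +x side, a long one, is painted red, with a red stripe beside it on the top. It starts clear of the fence, 40 to 72 degrees anticlockwise (from above) of square. It slides with some 6 to 17 N of friction and stays where it is left.
- red_face (a point): Middle of the red long side of the die block, 50 mm along +x from the block's origin and 20 mm above its underside; axes as the block's.
- fence: Dark steel angle fixed to the table, 280 mm long (y), 30 mm high, 45 mm deep behind its working face. Origin: middle of the foot of that face, which is its plane x = 0 and looks along -x to the block. White lines cross its top and face at y = -100 and +100 mm. With the block home, both +x axes are parallel and the block's origin is at x = -50 mm.
- lamp_edge (a point): Point of the fixed desk lamp's shade nearest the work (its axes mean nothing). From there the shade reaches some 160 mm back towards the robot and 90 mm to either side in y, between 150 and 350 mm above the table; keep the hand 65 mm clear of it.
- pad_corner (a point): Corner nearest the work of a low fixed pad, 26 mm high, under the same blue cloth (whetstone and a round baren lie on it, up to 60 mm high). The pad covers the table from there towards the robot and to its left: its edges run 234 mm along (-0.39, 0.92) and 134 mm along (-0.92, -0.39) in world x, y. Bring no fingertip down on it.
- offcut: Loose wooden offcut, 45 x 50 x 22 mm, to be left alone, to the left of the block (world +y); origin: centre of its underside.
- tape_roll: Loose roll of masking tape, 96 mm across, 25 mm high, to be left alone, behind the fence; origin: centre of its underside.
- ink_pad: Loose shut red ink-pad tin, 70 x 93 x 22 mm, to be left alone, farther to the left than the offcut; origin: centre of its underside.

How it is judged:
At the end, for the whole second after the job is handed in: The red face lies flat against the fence (its middle within 4 mm of the face, square within 2 degrees) with the whole block between the white lines (block middle within 25 mm of the fence's middle), flat on the table and at rest (x of red_face in the frame of fence between -0.004 and 0.004 m and y of red_face in the frame of fence between -0.025 and 0.025 m and x of die_block in the frame of fence below -0.04 m and angle between the x axis of die_block and the x axis of fence, either way round below 0.035 rad and height (world z) of die_block below 0.004 m and linear speed of die_block below 0.01 m/s); the robot touches nothing.
It fails at once if the block touches the fence while more than 8 degrees out of square (contact force between die_block and fence above 0.5 N and angle between the x axis of die_block and the x axis of fence, either way round above 0.14 rad).
It fails at once if the block is lifted or tipped (height (world z) of die_block above 0.012 m or angle between die_block's own z axis and vertical above 0.12 rad).
It fails at once if the wood offcut is moved (distance of offcut from where it was at the start of the episode above 0.012 m).
It fails at once if the roll of masking tape is moved (distance of tape_roll from where it was at the start of the episode above 0.012 m).
It fails at once if the ink-pad tin is moved (distance of ink_pad from where it was at the start of the episode above 0.012 m).
It also fails if it takes over 72 s, if anything falls off the work surface, if the arm or the gripper's body presses on something with over 40 N, if the wrist force passes 120 N, or if a joint passes its speed limit or range.

## Robot

A 7-joint arm with a two-finger parallel gripper is mounted at the origin on the work surface; the furniture and walls round the work are solid. World frame = base frame: x ahead of the robot, y to its left, z up, the work surface at z = 0. Lengths are in m, angles in rad, forces in N, time in s.
With the tool pointing down it reaches from about 0.35 to 0.9 m from the base axis. Payload 8.1 kg.
Tool frame: the origin (TCP) lies midway between the tips of the shut fingers; the grasp point (between the pads) lies bot.grip_depth behind it (bot.grip_depth is the distance from the TCP to the grasp point, in m); z points along the fingers, y is the line along which they close (so a half turn about z gives the same grasp; the last joint's range is limited). The gripper opens to 92 mm and grips with 3 to 60 N. Pads are 19 mm wide; open, the fingers measure 130 mm over their backs; the gripper's body (75 mm by 190 mm) begins 47 mm behind the grasp point.
Start: joints at [-1.223, 0.434, 0.025, 1.573, -0.012, 1.134, -0.075], TCP at [0.272, 0.563, 0.227] pointing down, gripper open.
Joint ranges: [-2.62, 2.62], [-0.44, 2.09], [-1.27, 1.32], [0.08, 2.57], [-1.32, 4.46], [0.12, 2], [-2.74, 2.74]. Speed limits (rad/s): [2.22, 2.22, 3.01, 3.01, 3.14, 3.14, 3.14].

## Interface

Orientations are given as a unit quaternion [w, x, y, z].
In Python, from bench import bot gives the robot as it stands.
- The arm moves only by the shell command python3 -m pendant 'ROWS'. ROWS is JSON, a list of rows, each a list of 3 entries, a list of its own where there are three numbers: the shift along the tool's x, y, z in m, then the turn, a rotation vector about the tool's x, y, z in rad, then the opening, from 0 (shut) to 1 (fully open). A call has 1 to 8 rows; each row is the pose to reach, as a shift and turn from the pose commanded when the call began, along the tool's axes at that moment; what a row does not reach only later rows make up. A row lasts 1/10 s, in which the tool goes at most 50 mm and 8.59 degrees, less where a joint would pass 70% of its speed; a pose out of reach is approached as far as the arm can. A call with a gripper value outside its range is refused whole. The fingers move at their own pace and stop on an object; the grip force is fixed at half the most. Time passes only in rows, so rows that repeat a pose let the fingers close. It gives the time, the measured TCP pose, the force, the opening and the grip force at its end, in the units of the state.
- bot.state(): the state, without advancing time (a new reading comes with each control period).
- bot.read_camera(name): name is "side" or "top"; returns the picture (420x560x3 uint8, red, green, blue); there is no depth.
- bot.camera_info(name): a dict with "mtx" (3x3 intrinsics, pixels), "dist_coeffs" ([k1, k2, p1, p2, k3] as OpenCV has them; the pictures are not rectified), "eye" and "rotation" of the camera in the world. Camera axes: x right, y up, looking along -z (the intrinsics and any distortion apply to the point x, -y, -z); pixel columns grow to the right and rows downward; lengths in m; the calibration is good to about 2 mm. A picture is of the moment at which its call begins. camera_info takes no time and is no camera call.
- bot.sign_off(): hands the job in; it is judged then, once.
The state is a dict: "clock": time; "qpos": joint angles; "qd": joint speeds; "joint_efforts": joint torques, N m; "position": TCP position; "ee_rot": TCP orientation; "contact_force": force on the tool from outside, world axes, zero at the start; "ft_torque": the same for the moment, N m; "finger_gap": finger opening in m; "grasp_force": force on a finger pad.
Only numpy, scipy, OpenCV 4.12 (cv2) and the standard library are available. Lean on these libraries where they do the work, as an engineer would, in place of code of your own. Each camera call takes 0.05 s, during which the arm holds its last target. There are 200 camera calls.

## Working session

There is one attempt and no reset: what is moved stays moved. The work goes in short steps, Python scripts to look and compute and a shell command to move; the robot and the scene stay as the last step left them, time stands still between calls to the robot, and variables do not carry over. Pictures are saved under pics/ and viewed, at most 10 in all, crops included, and the job is handed in when it is done.

```bash
mkdir -p pics; ls; python3 - <<'E'
from bench import bot
import cv2
for n in("top","side"):
    im=bot.read_camera(n); cv2.imwrite(f"pics/{n}0.png",im[:,:,::-1]); i=bot.camera_info(n); print(n,i)
s=bot.state(); print(s, bot.grip_depth)
E
```

```text
pics
top {'mtx': array([[431.45875367,   0.        , 275.87930263],
       [  0.        , 431.45875367, 211.25320286],
       [  0.        ,   0.        ,   1.        ]]), 'dist_coeffs': array([-0.0836459,  0.       ,  0.       ,  0.       ,  0.       ]), 'eye': array([ 0.25103574, -0.21708155,  1.1657418 ]), 'rotation': array([ 0.70811676,  0.0887227 , -0.08446908, -0.6953876 ])}
side {'mtx': array([[536.67151691,   0.        , 294.12415747],
       [  0.        , 536.67151691, 209.2682857 ],
       [  0.        ,   0.        ,   1.        ]]), 'dist_coeffs': array([-0.02101725,  0.        ,  0.        ,  0.        ,  0.        ]), 'eye': array([-7.57924584e-04, -1.17728258e+00,  8.22615171e-01]), 'rotation': array([ 0.85362056,  0.46643552, -0.11786404, -0.19969458])}
{'clock': 0.1, 'qpos': array([-1.22261349,  0.43516052,  0.02494884,  1.57401779, -0.01161411,
        1.13397254, -0.07508929]), 'qd': array([-0.00010694, -0.00111726,  0.00147739, -0.00316075,  0.00018036,
        0.00044171, -0.00192264]), 'joint_efforts': array([ 3.35363547e-03, -6.69124460e+01,  9.87769514e-01, -3.15145326e+01,
       -6.05761050e-02,  3.72491253e-02,  5.25820121e-05]), 'position': array([0.27212486, 0.56213927, 0.22601414]), 'ee_rot': array([-1.05881803e-04,  2.23508478e-01,  9.74701729e-01, -6.98677510e-04]), 'contact_force': array([ 0.35526229, -0.4446764 ,  0.287884  ]), 'ft_torque': array([ 0.03271183,  0.000894  , -0.0264831 ]), 'grasp_force': 0.0, 'finger_gap': 0.09169457722711488} 0.0188
```

View pics/top0.png

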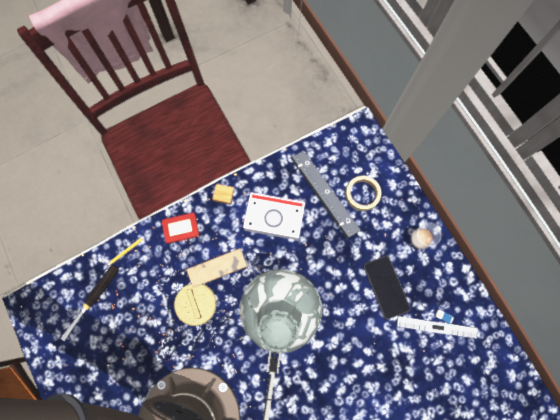

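View pics/side0.png

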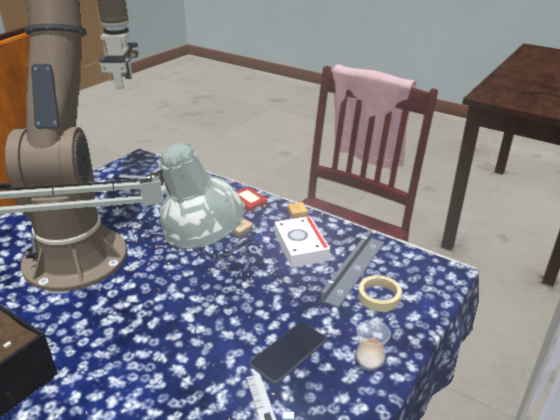

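The top view shows the white block at about (274,217) with its red stripe at (277,200). The fence runs from (298,155) to (355,233), the offcut is at (223,194), the tin at (180,228), the tape at (364,193) and the lamp shade at (281,310).

```bash
cat > h.py <<'E'
import numpy as np, cv2
from bench import bot
from scipy.spatial.transform import Rotation as R
def ray(n,px):
    i=bot.camera_info(n); u=cv2.undistortPoints(np.array(px,float).reshape(-1,1,2),i["mtx"],i["dist_coeffs"]).reshape(-1,2)
    q=i["rotation"]; r=R.from_quat([q[1],q[2],q[3],q[0]])
    return i["eye"], r.apply(np.c_[u[:,0],-u[:,1],-np.ones(len(u))])
def cast(n,px,z):
    e,d=ray(n,px); return e+d*((z-e[2])/d[:,2])[:,None]
def rect(mask):
    c=max(cv2.findContours(mask.astype(np.uint8),0,1)[0],key=cv2.contourArea)
    return cv2.minAreaRect(c),c
def proj(n,P):
    i=bot.camera_info(n); q=i["rotation"]; p=R.from_quat([q[1],q[2],q[3],q[0]]).inv().apply(np.atleast_2d(P)-i["eye"])*[1,-1,-1]
    return cv2.projectPoints(p,np.zeros(3),np.zeros(3),i["mtx"],i["dist_coeffs"])[0].reshape(-1,2)
E
python3 - <<'E'
from h import *
im=cv2.imread("pics/top0.png"); c=cv2.resize(im[140:340,150:410],None,fx=3,fy=3,interpolation=cv2.INTER_CUBIC); cv2.imwrite("pics/topc.png",c)
print(cast("top",[[298,155],[352,233]],.03), cast("top",[[274,217]],.04),cast("top",[[223,194],[180,228],[364,193]],.022))
E
```

```text
[[ 0.69959699 -0.26662161  0.03      ]
 [ 0.47899561 -0.41303089  0.03      ]] [[ 0.51710993 -0.20285215  0.04      ]] [[ 0.58419354 -0.06029627  0.022     ]
 [ 0.48602364  0.05248024  0.022     ]
 [ 0.59402135 -0.45055129  0.022     ]]
```

View pics/topc.png

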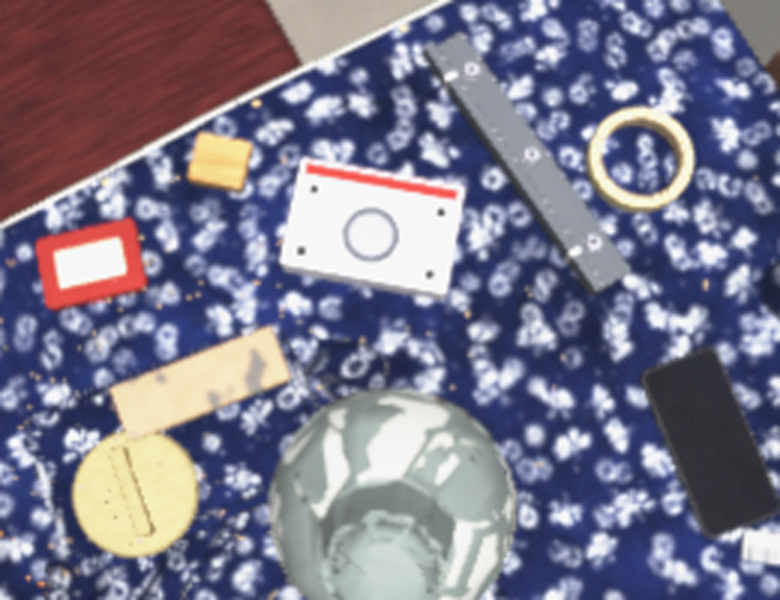

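The enlarged crop gives these crop pixels:
- **Block top corners:** about (304,159), (467,183), (446,290), (283,264).
- **Fence front top edge:** (427,47) to (590,292).
- **Lamp rim:** reaches up to about (390,390).
- **Whetstone on the pad:** ends at (275,328) to (290,376).

```bash
python3 - <<'E'
from h import *
np.set_printoptions(precision=4,suppress=True)
f=lambda P:np.array(P)/3+[150,140]
F=cast("top",f([[427,47],[590,292]]),.03)[:,:2]; print("fence",F,np.linalg.norm(F[1]-F[0]))
o=F.mean(0); y=(F[0]-F[1]); y/=np.linalg.norm(y); x=np.array([y[1],-y[0]]); yaw=np.arctan2(x[1],x[0]); print("o",o,"yaw",np.degrees(yaw),x,y)
B=cast("top",f([[304,159],[467,183],[446,290],[283,264]]),.04)[:,:2]
tf=lambda P:np.c_[(P-o)@x,(P-o)@y]
print("B",B,[np.linalg.norm(B[i]-B[i-1]) for i in range(4)]); d=B[0]-B[3]+B[1]-B[2]; print("byaw",np.degrees(np.arctan2(d[1],d[0])),B.mean(0))
print("B in fence",tf(B),tf(B.mean(0)[None]))
Q=lambda n,P,z:print(n,cast("top",f(P),z)[:,:2].tolist(),tf(cast("top",f(P),z)[:,:2]).tolist())
Q("offcut",[[196,133],[251,141],[243,190],[188,181]],.022)
Q("ink",[[37,238],[134,220],[146,288],[47,308]],.022)
Q("tape",[[641,159]],.025)
Q("lamp.15",[[390,390],[272,500],[515,500]],.15)
Q("lamp.2",[[390,390]],.2)
Q("stone",[[275,328],[290,376],[112,385]],.05)
E
```

```text
fence [[ 0.6973 -0.2507]
 [ 0.4669 -0.3984]] 0.27365543912073664
o [ 0.5821 -0.3246] yaw -57.33488866866313 [ 0.5397 -0.8418] [0.8418 0.5397]
B [[ 0.5831 -0.1399]
 [ 0.5631 -0.2877]
 [ 0.4647 -0.2693]
 [ 0.4856 -0.1244]] [np.float64(0.09874243405644831), np.float64(0.14913842243158976), np.float64(0.10011836965720353), np.float64(0.14644256580926762)]
byaw -9.813159004074816 [ 0.5241 -0.2053]
B in fence [[-0.155   0.1005]
 [-0.0413  0.0039]
 [-0.1099 -0.069 ]
 [-0.2207  0.0268]] [[-0.1317  0.0155]]
offcut [[0.611848664374654, -0.03750373810249086], [0.6049187729968604, -0.08898552144265104], [0.5578541958736671, -0.08366012764340416], [0.5655450468060219, -0.03260946431074596]] [[-0.22561579108515312, 0.1799632159915122], [-0.18601664276277866, 0.14634320911266402], [-0.2159018310383371, 0.1095966479043484], [-0.25472733443957546, 0.14362457320708386]]
ink [[0.5092860085173336, 0.10308614324862223], [0.5277863437494125, 0.01491812602521711], [0.4649312696242949, 2.109555485810266e-05], [0.4448277101976289, 0.08872348870022082]] [[-0.39932583639253433, 0.1695021799943101], [-0.3151173
[... 162 characters left out ...]
679]] [[0.11069139318781, -0.057919293522929655]]
lamp.15 [[0.363365194693436, -0.22085338264326318], [0.27684605183028843, -0.1314008870450819], [0.2802230805765024, -0.31849223786009717]] [[-0.20537823933064023, -0.12817890764144355], [-0.3273796787057608, -0.15273414824126588], [-0.16805609628909884, -0.2508696360061974]]
lamp.2 [[0.3578357649961159, -0.22066771398301077]] [[-0.20851892951739714, -0.13273358993330694]]
stone [[0.4264684221157026, -0.12023292478648917], [0.3848787755744456, -0.13472319549531064], [0.3738337067919902, 0.01923019958971678]] [[-0.25602595786326526, -0.020748453589284177], [-0.2662745629797475, -0.06358106660562993], [-0.401839956747987, 0.010213685342444868]]
```

```bash
cat >> h.py <<'E'
O=np.array([.5821,-.3246]); FX=np.array([.5397,-.8418]); FY=np.array([.8418,.5397]); FYAW=-57.33
def fw(a,b): return O+a*FX+b*FY        # fence -> world
def go(xy,z,yaw):                        # yaw (deg) of tool y axis, print shift/turn in tool axes, tool made vertical
    s=bot.state(); q=s["ee_rot"]; r=R.from_quat([q[1],q[2],q[3],q[0]])
    c,d=np.cos(np.radians(yaw)),np.sin(np.radians(yaw))
    t=R.from_matrix(np.array([[-d,c,0],[c,d,0],[0,0,-1]]).T)
    print("t",round(s["clock"],2),"at",s["position"].round(4),"F",s["contact_force"].round(1),"shift",r.inv().apply(np.r_[xy,z]-s["position"]).round(4),"turn",(r.inv()*t).as_rotvec().round(3))
E
python3 -c "
from h import *
go([.565,-.11],.15,-25)"
```

```text
t 0.1 at [0.2721 0.5621 0.226 ] F [ 0.4 -0.4  0.3] shift [-0.5565 -0.4773  0.0767] turn [-1.000e-03  1.000e-03  1.556e+00]
```

```bash
python3 -m pendant '[[[-0.05,-0.043,0.007],[0,0,0.14],0],[[-0.1,-0.086,0.014],[0,0,0.28],0],[[-0.15,-0.129,0.02],[0,0,0.42],0],[[-0.19,-0.163,0.027],[0,0,0.56],0],[[-0.23,-0.197,0.03],[0,0,0.7],0],[[-0.27,-0.231,0.035],[0,0,0.84],0],[[-0.31,-0.265,0.04],[0,0,0.98],0],[[-0.35,-0.3,0.045],[0,0,1.12],0]]'; python3 -c "
from h import *
go([.565,-.11],.15,-25)"
```

```text
clock: 0.9
position: [0.4319, 0.1958, 0.1875]
ee_rot: [-0.0, 0.709, 0.705, 0.0]
contact_force: [0.7, 0.9, -1.0]
finger_gap: 0.0322
grasp_force: 0.0
t 0.9 at [0.4319 0.1958 0.1875] F [ 0.7  0.9 -1. ] shift [-0.3051  0.1348  0.0374] turn [ 0.    -0.     0.431]
```

```bash
python3 -m pendant '[[[-0.04,0.018,0.005],[0,0,0.06],0],[[-0.08,0.036,0.01],[0,0,0.12],0],[[-0.12,0.054,0.015],[0,0,0.18],0],[[-0.16,0.07,0.02],[0,0,0.24],0],[[-0.2,0.09,0.025],[0,0,0.3],0],[[-0.24,0.11,0.03],[0,0,0.34],0],[[-0.26,0.12,0.03],[0,0,0.34],0],[[-0.26,0.12,0.03],[0,0,0.34],0]]'; python3 -c "
from h import *
go([.565,-.11],.15,-25)"
```

```text
clock: 1.7
position: [0.5523, -0.0665, 0.1573]
ee_rot: [0.001, 0.818, 0.575, -0.001]
contact_force: [0.1, 0.9, 0.8]
finger_gap: 0.0004
grasp_force: 0.0
t 1.7 at [ 0.5523 -0.0665  0.1573] F [0.1 0.9 0.8] shift [-0.0366  0.0267  0.0074] turn [0.001 0.002 0.091]
```

```bash
python3 -m pendant '[[[0,0,0],[0,0,0],0]]'; python3 -c "
from h import *
go([.565,-.111],.06,-25)"
```

```text
clock: 1.8
position: [0.5512, -0.0623, 0.1572]
ee_rot: [-0.0, 0.817, 0.577, -0.0]
contact_force: [0.1, 0.6, -0.2]
finger_gap: 0.0001
grasp_force: 0.0
t 1.8 at [ 0.5512 -0.0623  0.1572] F [ 0.1  0.6 -0.2] shift [-0.0413  0.0294  0.0971] turn [-0.001  0.     0.095]
```

```bash
python3 -m pendant '[[[-0.02,0.015,0.02],[0,0,0.095],0],[[-0.041,0.029,0.04],[0,0,0.095],0],[[-0.041,0.029,0.07],[0,0,0.095],0],[[-0.041,0.029,0.097],[0,0,0.095],0],[[-0.041,0.029,0.097],[0,0,0.095],0]]'; python3 - <<'E'
from h import *
go([.565,-.111],.01,-25)
im=bot.read_camera("side"); cv2.imwrite("pics/s1.png",cv2.resize(im[150:330,170:410,::-1],None,fx=3,fy=3,interpolation=2))
im=bot.read_camera("top"); cv2.imwrite("pics/t1.png",im[:,:,::-1])
E
```

```text
clock: 2.3
position: [0.5626, -0.1081, 0.0576]
ee_rot: [-0.002, 0.842, 0.539, -0.002]
contact_force: [-0.3, 1.5, -0.8]
finger_gap: 0.0006
grasp_force: 0.0
t 2.3 at [ 0.5626 -0.1081  0.0576] F [-0.3  1.5 -0.8] shift [-0.0016  0.0037  0.0476] turn [-0.006  0.001  0.003]
```

View pics/s1.png

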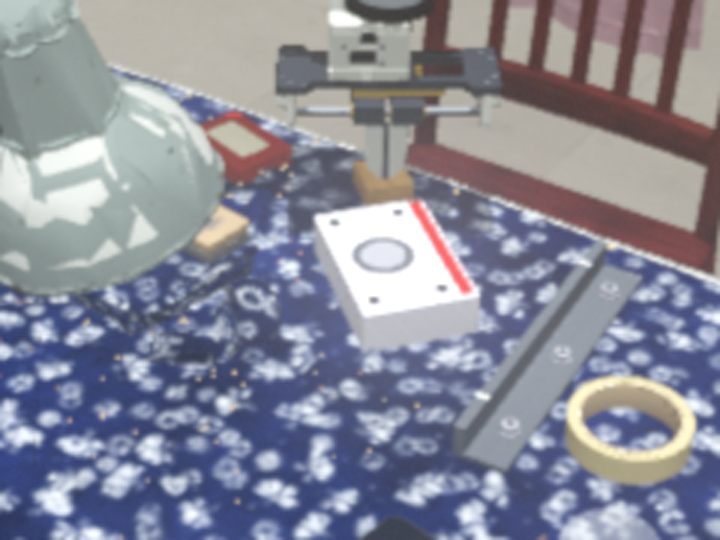

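The hand is over the gap between the block and the offcut, with the fingertips at crop (387,170) in front of the offcut. I can descend.

```bash
python3 -m pendant '[[[0,0.003,0.015],[0,0,0],0],[[0,0.003,0.03],[0,0,0],0],[[0,0.003,0.045],[0,0,0],0],[[0,0.003,0.045],[0,0,0],0]]'; python3 - <<'E'
from h import *
go([.567,-.111],.01,-25)
go([.567,-.15],.01,-25)
E
```

```text
clock: 2.8
position: [0.5664, -0.1113, 0.0134]
ee_rot: [-0.001, 0.843, 0.538, -0.001]
contact_force: [-0.4, 0.3, -0.6]
finger_gap: 0.0005
grasp_force: 0.0
t 2.8 at [ 0.5664 -0.1113  0.0134] F [-0.4  0.3 -0.6] shift [0.0005 0.0004 0.0034] turn [-0.003  0.001  0.001]
t 2.8 at [ 0.5664 -0.1113  0.0134] F [-0.4  0.3 -0.6] shift [-0.0348  0.0168  0.0033] turn [-0.003  0.001  0.001]
```

```bash
python3 -m pendant '[[[-0.006,0.002,0.001],[0,0,0],0],[[-0.012,0.003,0.001],[0,0,0],0],[[-0.018,0.005,0.001],[0,0,0],0],[[-0.024,0.006,0.001],[0,0,0],0],[[-0.03,0.008,0.001],[0,0,0],0],[[-0.036,0.009,0.001],[0,0,0],0],[[-0.043,0.011,0.001],[0,0,0],0],[[-0.043,0.011,0.001],[0,0,0],0]]'; cat >> h.py <<'E'
def block(k):   # block pose from top view; print in fence frame
    im=bot.read_camera("top"); cv2.imwrite(f"pics/{k}.png",im[:,:,::-1]); im=im.astype(int)
    cx=proj("top",np.r_[fw(-.09,0),.04])[0].astype(int)
    hs=cv2.cvtColor(im.astype(np.uint8),cv2.COLOR_RGB2HSV).astype(int)
    red=((hs[...,0]<8)|(hs[...,0]>172))&(hs[...,1]>130)&(hs[...,2]>120)
    m=np.zeros(red.shape,bool); m[cx[1]-50:cx[1]+40,cx[0]-45:cx[0]+70]=1
    r,c=rect(red&m); b=cv2.boxPoints(r); s=[np.linalg.norm(b[i]-b[(i+1)%4]) for i in range(4)]
    i=int(np.argmax(s[:2])); A=[(b[i]+b[(i+3)%4])/2,(b[(i+1)%4]+b[(i+2)%4])/2]
    P=cast("top",A,.04)[:,:2]; P=P[np.argsort(-(P@FY))]; d=P[0]-P[1]; L=np.linalg.norm(d); y=d/L; x=np.array([y[1],-y[0]])
    th=np.degrees(np.arctan2(*(x@np.c_[FY,FX])))
    C=P.mean(0)-x*.046   # stripe centre line about 4 mm inside the red edge
    f=np.array([(C-O)@FX,(C-O)@FY]); t=np.radians(th); 
    co=[(f+[np.cos(t)*a-np.sin(t)*b,np.sin(t)*a+np.cos(t)*b]).round(4).tolist() for a,b in((.05,-.075),(.05,.075))]
    print("stripe L",L.round(4),"w px",min(r[1]),"angle vs fence",th.round(1),"centre fence",f.round(4),"red corners fence",co)
    return f,t
E
python3 - <<'E'
from h import *
block("t2"); go([.558,-.155],.012,-25)
im=bot.read_camera("top"); cv2.imwrite("pics/t2c.png",cv2.resize(im[140:260,160:380,::-1],None,fx=3,fy=3,interpolation=2))
E
```

```text
clock: 3.6
position: [0.5605, -0.1566, 0.0153]
ee_rot: [0.001, 0.843, 0.537, 0.001]
contact_force: [0.7, 0.6, 0.6]
finger_gap: 0.0003
grasp_force: 0.2
stripe L 0.1248 w px 2.2202539443969727 angle vs fence 37.9 centre fence [-0.1179 -0.0209] red corners fence [[-0.0323, -0.0493], [-0.1245, 0.069]]
t 3.65 at [ 0.5602 -0.1564  0.0152] F [ 0.5 -0.4  0.2] shift [ 0.0003 -0.0026  0.0032] turn [ 0.001 -0.     0.   ]
```

View pics/t2c.png

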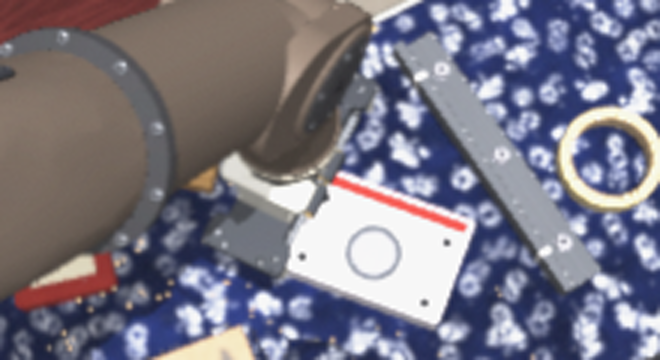

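The block has turned about 10° (the stripe runs from (333,180) to (467,230) in the crop) and moved about 27 mm in −y. A back-face push would work next, but I need to know where the pad corner is first.

```bash
python3 - <<'E'
from h import *
a=cv2.imread("pics/side0.png")[205:305,195:335]; b=cv2.imread("pics/top0.png")[225:325,190:330]
f=lambda i:cv2.resize(cv2.convertScaleAbs(i,alpha=1.6,beta=20),None,fx=4,fy=4,interpolation=2)
im=np.vstack([f(a)[:300],f(b)[:300]]); cv2.imwrite("pics/pad.png",im)
E
```

```text
(no output)
```

View pics/pad.png

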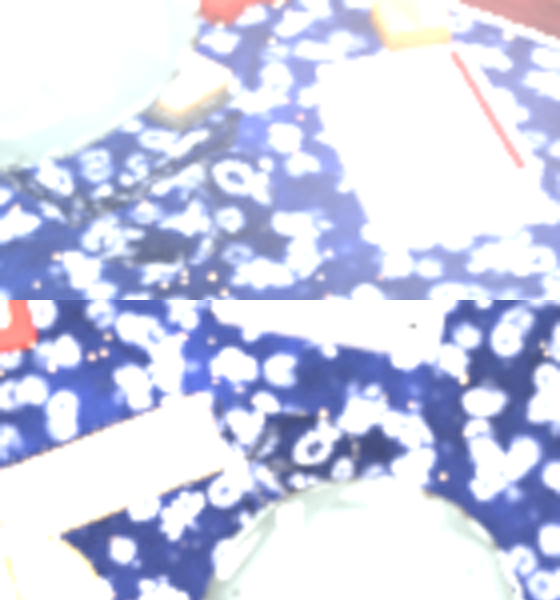

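The upper crop shows a dark band, the pad's end face, running from about (238,115) near the stone's end down to (85,210). The lower crop shows the same band at about (262,415)–(280,475). So the pad ends just past the stone.

```bash
python3 - <<'E'
from h import *
np.set_printoptions(precision=3,suppress=True)
print(cast("side",[[195+238/4,205+115/4],[195+85/4,205+210/4]],.013),cast("top",[[190+262/4,225+112/4],[190+280/4,225+170/4]],.02))
E
```

```text
[[ 0.436 -0.11   0.013]
 [ 0.311 -0.162  0.013]] [[ 0.422 -0.155  0.02 ]
 [ 0.383 -0.168  0.02 ]]
```

```bash
python3 -m pendant '[[[0.01,-0.002,0],[0,0,0],0],[[0.012,-0.002,-0.03],[0,0,0],0],[[0.012,-0.002,-0.08],[0,0,0],0],[[-0.01,0.03,-0.1],[0,0,-0.1],0],[[0.03,0,-0.1],[0,0,-0.24],0],[[0.06,0,-0.1],[0,0,-0.38],0],[[0.08,0,-0.1],[0,0,-0.5],0],[[0.08,0,-0.1],[0,0,-0.5],0]]'; python3 - <<'E'
from h import *
block("t3")
im=bot.read_camera("side"); cv2.imwrite("pics/s3.png",im[:,:,::-1])
go([.464,-.141],.09,80)
E
```

```text
clock: 4.5
position: [0.5947, -0.0782, 0.1146]
ee_rot: [-0.001, 0.681, 0.733, 0.001]
contact_force: [-0.7, -0.3, 0.1]
finger_gap: 0.0004
grasp_force: 0.0
stripe L 0.1334 w px 1.9650224447250366 angle vs fence 37.7 centre fence [-0.1207 -0.0174] red corners fence [[-0.0353, -0.0462], [-0.127, 0.0725]]
t 4.6 at [ 0.5934 -0.0823  0.1146] F [ 0.1  0.1 -0.3] shift [-0.0502 -0.1329  0.0246] turn [-0.    -0.    -1.332]
```

```bash
python3 -m pendant '[[[0,-0.02,0],[0,0,-0.14],0],[[-0.01,-0.04,0],[0,0,-0.28],0],[[-0.02,-0.06,0],[0,0,-0.42],0],[[-0.03,-0.08,0],[0,0,-0.56],0],[[-0.04,-0.1,0],[0,0,-0.7],0],[[-0.05,-0.12,0],[0,0,-0.84],0],[[-0.05,-0.133,0],[0,0,-0.98],0],[[-0.05,-0.133,0],[0,0,-1.12],0]]'; python3 - <<'E'
from h import *
go([.464,-.141],.06,80)
E
```

```text
clock: 5.4
position: [0.4611, -0.1433, 0.1145]
ee_rot: [-0.001, 0.192, 0.981, -0.0]
contact_force: [-0.0, -0.1, -0.7]
finger_gap: 0.0004
grasp_force: 0.0
t 5.4 at [ 0.4611 -0.1433  0.1145] F [-0.  -0.1 -0.7] shift [-0.0019  0.0033  0.0545] turn [-0.001 -0.002 -0.211]
```

```bash
python3 -m pendant '[[[0,0,0],[0,0,-0.1],0],[[0,0,0.02],[0,0,-0.2],0],[[0,0,0.03],[0,0,-0.2],0],[[0,0,0.03],[0,0,-0.2],0]]'; python3 - <<'E'
from h import *
go([.464,-.141],.015,80)
block("t4")
im=bot.read_camera("side"); cv2.imwrite("pics/s4.png",cv2.resize(im[130:330,130:410,::-1],None,fx=2.7,fy=2.7,interpolation=2))
E
```

```text
clock: 5.8
position: [0.4625, -0.142, 0.0833]
ee_rot: [-0.002, 0.095, 0.995, -0.0]
contact_force: [-0.5, 0.6, -0.4]
finger_gap: 0.0005
grasp_force: 0.0
t 5.8 at [ 0.4625 -0.142   0.0833] F [-0.5  0.6 -0.4] shift [-0.0015  0.0013  0.0683] turn [-0.    -0.003 -0.017]
stripe L 0.1325 w px 2.0180184841156006 angle vs fence 38.0 centre fence [-0.121  -0.0174] red corners fence [[-0.0354, -0.0457], [-0.1279, 0.0725]]
```

View pics/s4.png

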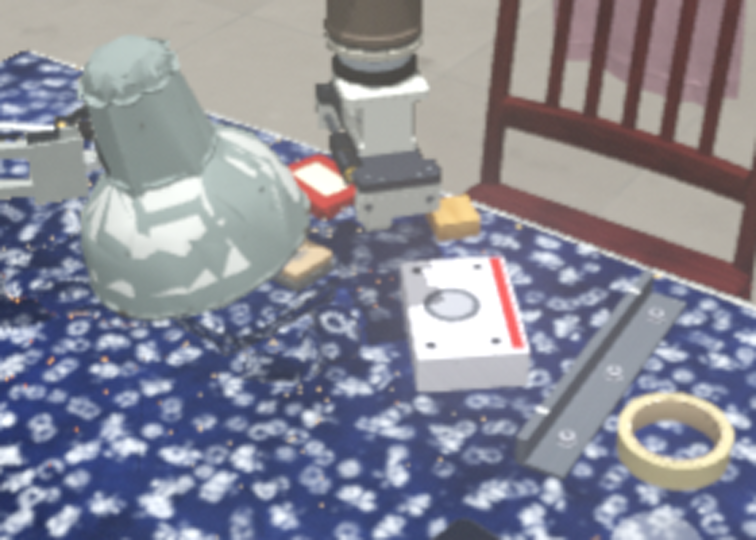

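The side view shows the hand behind the block's rear-left corner, clear of the lamp by several centimetres, and everything else where it was. Before descending I'll check the stripe estimate against the first picture.

```bash
sed -i 's/^def block(k):/def block(k,im=None):/; s/    im=bot.read_camera("top"); cv2.imwrite(f"pics\/{k}.png",im\[:,:,::-1\]); im=im.astype(int)/    if im is None: im=bot.read_camera("top"); cv2.imwrite(f"pics\/{k}.png",im[:,:,::-1])\n    im=im.astype(int)/' h.py; python3 - <<'E'
from h import *
block("",cv2.imread("pics/top0.png")[:,:,::-1])
f,t=block("",cv2.imread("pics/t4.png")[:,:,::-1])
im=cv2.imread("pics/t4.png"); cv2.imwrite("pics/t4c.png",cv2.resize(im[140:260,160:380],None,fx=3.4,fy=3.4,interpolation=2))
def loc(p): 
    d=np.array([(p-O)@FX,(p-O)@FY])-f; return np.array([[np.cos(t),np.sin(t)],[-np.sin(t),np.cos(t)]])@d
print("finger in block",loc(bot.state()["position"][:2]))
E
```

```text
stripe L 0.1329 w px 2.0571823120117188 angle vs fence 47.7 centre fence [-0.1374  0.0127] red corners fence [[-0.0483, -0.0009], [-0.1592, 0.1002]]
stripe L 0.1325 w px 2.0180184841156006 angle vs fence 38.0 centre fence [-0.121  -0.0174] red corners fence [[-0.0354, -0.0457], [-0.1279, 0.0725]]
finger in block [-0.0660601   0.07253023]
```

View pics/t4c.png

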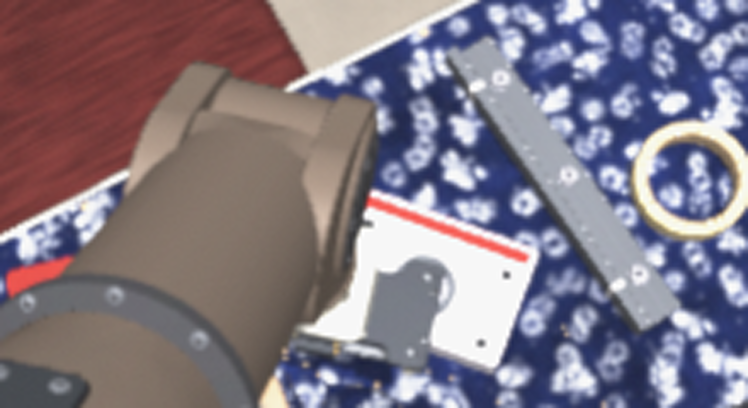

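The red stripe now runs from (370,200) to (528,258), and the hand sits over the block's back edge near its left end. I'm descending.

```bash
python3 -m pendant '[[[0,0,0.025],[0,0,0],0],[[0,0,0.045],[0,0,0],0],[[0,0,0.06],[0,0,0],0],[[0,0,0.07],[0,0,0],0],[[0,0,0.07],[0,0,0],0]]'; python3 - <<'E'
from h import *
go([.464+.03,-.141],.012,80)
E
```

```text
clock: 6.4
position: [0.4637, -0.1414, 0.014]
ee_rot: [-0.001, 0.093, 0.996, -0.0]
contact_force: [0.2, 1.0, 1.3]
finger_gap: 0.0005
grasp_force: 0.0
t 6.4 at [ 0.4637 -0.1414  0.014 ] F [0.2 1.  1.3] shift [-0.0297  0.006   0.002 ] turn [-0.    -0.001 -0.012]
```

```bash
python3 -m pendant '[[[-0.005,-0.001,0],[0,0,0],0],[[-0.01,-0.002,0],[0,0,0],0],[[-0.015,-0.003,0],[0,0,0.04],0],[[-0.02,-0.004,0],[0,0,0.08],0],[[-0.025,-0.006,0],[0,0,0.12],0],[[-0.03,-0.008,0],[0,0,0.16],0],[[-0.035,-0.01,0],[0,0,0.2],0],[[-0.035,-0.01,0],[0,0,0.2],0]]'; cat >> h.py <<'E'
def loc(f,t,p):
    d=np.array([(p-O)@FX,(p-O)@FY])-f; return (np.array([[np.cos(t),np.sin(t)],[-np.sin(t),np.cos(t)]])@d).round(4)
def see(k):
    f,t=block(k); s=bot.state(); q=s["ee_rot"]; y=R.from_quat([q[1],q[2],q[3],q[0]]).apply([0,1,0])
    print("t",s["clock"],"pos",s["position"].round(4),"F",s["contact_force"].round(1),"finger in block",loc(f,t,s["position"][:2]),"tool y rel block y",(np.degrees(np.arctan2(y[1],y[0])-t)-FYAW-90).round(1))
E
sed -i 's/-x\*.046 /-x*.042 /' h.py
python3 - <<'E'
from h import *
see("t5")
E
```

```text
clock: 7.2
position: [0.497, -0.1565, 0.015]
ee_rot: [-0.0, 0.192, 0.981, 0.001]
contact_force: [-1.5, 3.1, 0.2]
finger_gap: 0.0006
grasp_force: 1.7
stripe L 0.1321 w px 1.9492323398590088 angle vs fence 30.1 centre fence [-0.0992 -0.0131] red corners fence [[-0.0183, -0.053], [-0.0935, 0.0768]]
t 7.25 pos [ 0.4969 -0.1566  0.015 ] F [-2.   4.2  0.2] finger in block [-0.0602  0.0719] tool y rel block y 5.1
```

```bash
python3 -m pendant '[[[0.006,0,0],[0,0,0],0],[[0.01,0,-0.02],[0,0,0],0],[[0.01,0,-0.06],[0,0,0],0],[[0,0,-0.1],[0,0,0],0],[[-0.03,0,-0.1],[0,0,0],0]]'; python3 - <<'E'
from h import *
see("t6"); go(fw(-.019,.015),.10,47.7)
E
```

```text
clock: 7.75
position: [0.5261, -0.1698, 0.1204]
ee_rot: [0.004, 0.192, 0.981, 0.0]
contact_force: [1.4, -0.1, 0.8]
finger_gap: 0.0005
grasp_force: 0.0
stripe L 0.0578 w px 1.7557913064956665 angle vs fence 28.7 centre fence [-0.0814 -0.0446] red corners fence [[-0.0015, -0.0863], [-0.0736, 0.0452]]
t 7.8 pos [ 0.5312 -0.1719  0.1188] F [ 7.  -2.2  1.3] finger in block [-0.0249  0.1098] tool y rel block y 6.4
t 7.8 at [ 0.5312 -0.1719  0.1188] F [ 7.  -2.2  1.3] shift [-0.0976 -0.0991  0.0198] turn [0.003 0.011 0.352]
```

```bash
python3 -m pendant '[[[-0.03,-0.03,0],[0,0,0.1],0],[[-0.06,-0.06,0],[0,0,0.2],0],[[-0.09,-0.09,0.01],[0,0,0.35],0],[[-0.096,-0.098,0.02],[0,0,0.35],0],[[-0.096,-0.098,0.02],[0,0,0.35],0]]'; python3 - <<'E'
from h import *
go(fw(-.019,.015),.06,47.7)
im=bot.read_camera("side"); cv2.imwrite("pics/s7.png",cv2.resize(im[130:330,180:460,::-1],None,fx=2.7,fy=2.7,interpolation=2))
see("t7")
im=cv2.imread("pics/t7.png"); cv2.imwrite("pics/t7c.png",cv2.resize(im[140:260,180:400],None,fx=3.4,fy=3.4,interpolation=2))
E
```

```text
clock: 8.3
position: [0.5751, -0.298, 0.093]
ee_rot: [-0.001, 0.361, 0.933, -0.001]
contact_force: [0.3, 0.2, 0.0]
finger_gap: 0.0002
grasp_force: 0.0
t 8.3 at [ 0.5751 -0.298   0.093 ] F [0.3 0.2 0. ] shift [-0.0086  0.0045  0.0329] turn [-0.002 -0.001  0.   ]
stripe L 0.0408 w px 2.236067771911621 angle vs fence 30.9 centre fence [-0.0754 -0.0555] red corners fence [[0.006, -0.0943], [-0.0709, 0.0345]]
t 8.4 pos [ 0.5759 -0.2948  0.0942] F [-0.7 -0.3  0.5] finger in block [0.0743 0.0329] tool y rel block y -15.6
```

View pics/s7.png

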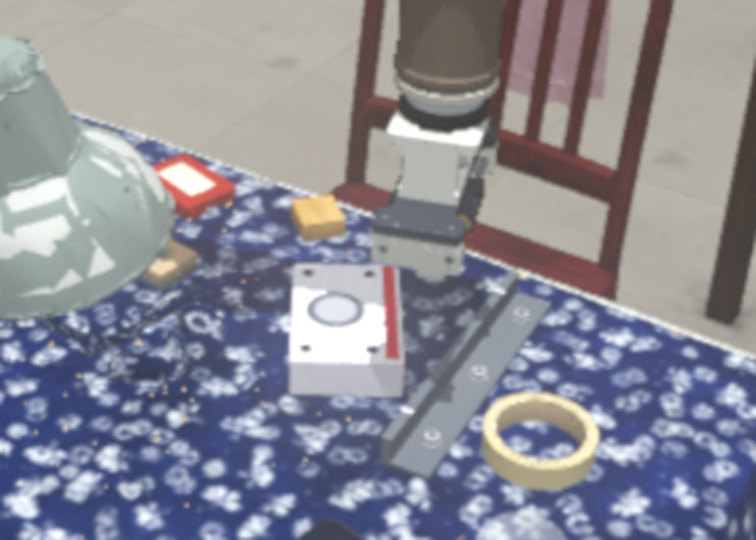

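The hand is over the wedge between the red face and the fence, and the finger is between them with roughly 10 mm on each side. I'll descend slowly.

```bash
python3 -m pendant '[[[0,0,0.03],[0,0,0],0],[[0,0,0.045],[0,0,0],0],[[0,0,0.055],[0,0,0],0],[[0,0,0.065],[0,0,0],0],[[0,0,0.075],[0,0,0],0],[[0,0,0.079],[0,0,0],0],[[0,0,0.079],[0,0,0],0]]'; python3 - <<'E'
from h import *
go(fw(-.018,-.015),.012,47.7); go(fw(-.03,-.025),.012,47.7)
E
```

```text
clock: 9.1
position: [0.5762, -0.2958, 0.0151]
ee_rot: [-0.0, 0.36, 0.933, 0.0]
contact_force: [-0.1, -0.1, -0.1]
finger_gap: 0.0005
grasp_force: 0.0
t 9.1 at [ 0.5762 -0.2958  0.0151] F [-0.1 -0.1 -0.1] shift [-0.0024 -0.0272  0.0031] turn [-0.    -0.001  0.002]
t 9.1 at [ 0.5762 -0.2958  0.0151] F [-0.1 -0.1 -0.1] shift [ 0.0118 -0.0337  0.0031] turn [-0.    -0.001  0.002]
```

```bash
python3 -m pendant '[[[-0.001,-0.014,0.001],[0,0,0],0],[[-0.002,-0.026,0.001],[0,0,0],0],[[0.003,-0.028,0.001],[0,0,0],0],[[0.008,-0.03,0.001],[0,0,0],0],[[0.013,-0.031,0.001],[0,0,0],0],[[0.018,-0.033,0.001],[0,0,0],0],[[0.022,-0.033,0.001],[0,0,0],0],[[0.022,-0.033,0.001],[0,0,0],0]]'; python3 - <<'E'
from h import *
see("t8")
im=cv2.imread("pics/t8.png"); cv2.imwrite("pics/t8c.png",cv2.resize(im[140:260,180:400],None,fx=3.4,fy=3.4,interpolation=2))
im=bot.read_camera("side"); 
hs=cv2.cvtColor(im,cv2.COLOR_RGB2HSV).astype(int); red=((hs[...,0]<8)|(hs[...,0]>172))&(hs[...,1]>120)&(hs[...,2]>90)
m=np.zeros(red.shape,bool); m[215:290,270:360]=1
r,c=rect(red&m); print("side red",r,c.reshape(-1,2).min(0),c.reshape(-1,2).max(0))
E
```

```text
clock: 9.9
position: [0.5379, -0.3071, 0.0154]
ee_rot: [0.001, 0.36, 0.933, -0.001]
contact_force: [1.2, -2.8, -0.7]
finger_gap: 0.0002
grasp_force: 1.2Traceback (most recent call last):
  File "<stdin>", line 2, in <module>
  File "h.py", line 42, in see
    f,t=block(k); s=bot.state(); q=s["ee_rot"]; y=R.from_quat([q[1],q[2],q[3],q[0]]).apply([0,1,0])
        ~~~~~^^^
  File "h.py", line 30, in block
    r,c=rect(red&m); b=cv2.boxPoints(r); s=[np.linalg.norm(b[i]-b[(i+1)%4]) for i in range(4)]
        ~~~~^^^^^^^
  File "h.py", line 11, in rect
    c=max(cv2.findContours(mask.astype(np.uint8),0,1)[0],key=cv2.contourArea)
ValueError: max() iterable argument is empty
```

```bash
cat >> h.py <<'E'
def sblock(k,im=None,off=.039):  # from side view: left (inner) edge of the red area
    if im is None: im=bot.read_camera("side"); cv2.imwrite(f"pics/{k}.png",im[:,:,::-1])
    hs=cv2.cvtColor(np.ascontiguousarray(im),cv2.COLOR_RGB2HSV).astype(int); red=((hs[...,0]<9)|(hs[...,0]>170))&(hs[...,1]>110)&(hs[...,2]>80)
    m=np.zeros(red.shape,bool); m[215:300,270:370]=1
    n,l,st,_=cv2.connectedComponentsWithStats((red&m).astype(np.uint8)); j=1+np.argmax(st[1:,4]); g=l==j
    rows=np.where(g.any(1))[0]; e=np.array([[np.argmax(g[r])-.5,r] for r in rows],float); w=g.sum(1)[rows]
    vx,vy,x0,y0=cv2.fitLine(e.astype(np.float32),cv2.DIST_HUBER,0,.01,.01).ravel()
    A=[[x0+vx/vy*(r-y0),r] for r in (rows[0]-.5,rows[-1]+.5)]
    P=cast("side",A,.04)[:,:2]; d=P[0]-P[1]; L=np.linalg.norm(d); y=d/L; x=np.array([y[1],-y[0]])
    t=np.arctan2(x@FY,x@FX); C=P.mean(0)-x*off; f=np.array([(C-O)@FX,(C-O)@FY])
    print("side: L",L.round(4),"rows",rows[[0,-1]],"w",w.min(),w.max(),"angle",np.degrees(t).round(1),"centre",f.round(4))
    return f,t
E
python3 - <<'E'
from h import *
for k in("side0","s3"): sblock("",cv2.imread(f"pics/{k}.png")[:,:,::-1])
f,t=sblock("s8"); print(loc(f,t,bot.state()["position"][:2]))
E
```

```text
side: L 0.1344 rows [218 246] w 2 3 angle 47.7 centre [-0.1393  0.0218]
side: L 0.1362 rows [226 257] w 2 4 angle 37.6 centre [-0.123  -0.0081]Traceback (most recent call last):
  File "<stdin>", line 3, in <module>
  File "h.py", line 48, in sblock
    n,l,st,_=cv2.connectedComponentsWithStats((red&m).astype(np.uint8)); j=1+np.argmax(st[1:,4]); g=l==j
                                                                             ~~~~~~~~~^^^^^^^^^^
    return _wrapfunc(a, 'argmax', axis=axis, out=out, **kwds)
    return bound(*args, **kwds)
ValueError: attempt to get argmax of an empty sequence
```

```bash
python3 - <<'E'
from h import *
for k,w in(("s8",(215,300,270,370)),("t8",(150,260,220,380))):
    im=cv2.imread(f"pics/{k}.png").astype(int); b,g,r=im[...,0],im[...,1],im[...,2]
    red=(r>1.8*g+5)&(r>1.8*b+5)&(r>25); m=np.zeros(red.shape,bool); m[w[0]:w[1],w[2]:w[3]]=1
    n,l,st,ce=cv2.connectedComponentsWithStats((red&m).astype(np.uint8)); print(k,[(s.tolist(),c.round(0).tolist()) for s,c in zip(st[1:],ce[1:]) if s[4]>5])
E
```

```text
s8 []
t8 [([220, 150, 29, 26, 505], [231.0, 160.0])]
```

```bash
python3 -m pendant '[[[0.005,0,0.001],[0,0,0.03],0],[[0.01,-0.001,0.001],[0,0,0.06],0],[[0.015,-0.002,0.001],[0,0,0.09],0],[[0.02,-0.003,0.001],[0,0,0.12],0],[[0.02,-0.003,0.001],[0,0,0.12],0],[[0.014,-0.003,0],[0,0,0.12],0],[[0.01,-0.003,-0.04],[0,0,0.12],0],[[0.01,-0.003,-0.09],[0,0,0.12],0]]';  python3 -m pendant '[[[-0.02,0.05,-0.05],[0,0,0],0],[[-0.02,0.1,-0.05],[0,0,0],0],[[-0.02,0.15,-0.05],[0,0,0],0],[[-0.02,0.15,-0.05],[0,0,0],0]]'; python3 - <<'E'
from h import *
try: sblock("s9")
except Exception as e: print(e)
see("t9")
E
```

```text
clock: 10.8
position: [0.5272, -0.2997, 0.1033]
ee_rot: [-0.003, 0.415, 0.91, 0.0]
contact_force: [1.1, -0.2, -0.3]
finger_gap: 0.0004
grasp_force: 0.0
clock: 11.2
position: [0.6592, -0.2109, 0.1547]
ee_rot: [-0.0, 0.412, 0.911, 0.002]
contact_force: [0.6, 0.3, -0.5]
finger_gap: 0.0001
grasp_force: 0.0
side: L 0.1407 rows [228 259] w 1 4 angle 13.9 centre [-0.1314 -0.0046]
stripe L 0.1347 w px 2.1002602577209473 angle vs fence 13.9 centre fence [-0.1275 -0.0094] red corners fence [[-0.061, -0.0702], [-0.097, 0.0754]]
t 11.3 pos [ 0.6573 -0.2128  0.1537] F [ 0.1 -0.2 -0.8] finger in block [0.1037 0.1115] tool y rel block y -5.2
```

```bash
python3 -m pendant '[[[0.03,-0.01,0.01],[0,0,0.14],0],[[0.06,-0.02,0.02],[0,0,0.28],0],[[0.09,-0.035,0.03],[0,0,0.42],0],[[0.12,-0.045,0.04],[0,0,0.56],0],[[0.15,-0.055,0.05],[0,0,0.7],0],[[0.174,-0.065,0.05],[0,0,0.84],0],[[0.174,-0.065,0.05],[0,0,0.98],0],[[0.174,-0.065,0.05],[0,0,1.12],0]]';  python3 -m pendant '[[[0,0,0],[0,0,0.14],0],[[0,0,0],[0,0,0.28],0],[[0,0,0],[0,0,0.36],0],[[0,0,0],[0,0,0.36],0]]'; python3 - <<'E'
from h import *
try: sblock("s10")
except Exception as e: print(e)
see("t10"); go([.493,-.125],.014,-43.4)
E
```

```text
clock: 12.1
position: [0.4896, -0.1292, 0.1044]
ee_rot: [-0.001, 0.837, 0.547, -0.0]
contact_force: [0.3, 0.5, 0.1]
finger_gap: 0.0004
grasp_force: 0.0
clock: 12.5
position: [0.4905, -0.1297, 0.1043]
ee_rot: [-0.0, 0.92, 0.391, -0.001]
contact_force: [-0.7, -0.5, -0.1]
finger_gap: 0.0003
grasp_force: 0.0
side: L 0.1407 rows [228 259] w 1 4 angle 13.9 centre [-0.1314 -0.0046]
stripe L 0.1093 w px 2.1406497955322266 angle vs fence 13.9 centre fence [-0.1245 -0.0218] red corners fence [[-0.058, -0.0826], [-0.094, 0.063]]
t 12.6 pos [ 0.4909 -0.1295  0.1044] F [ 0.7 -0.1 -0.2] finger in block [-0.0742  0.0702] tool y rel block y -90.3
t 12.6 at [ 0.4909 -0.1295  0.1044] F [ 0.7 -0.1 -0.2] shift [ 0.0047 -0.0015  0.0904] turn [-0.001  0.001 -0.006]
```

```bash
python3 -m pendant '[[[0.003,-0.004,0.03],[0,0,0],0],[[0.003,-0.004,0.05],[0,0,0],0],[[0.003,-0.004,0.065],[0,0,0],0],[[0.003,-0.004,0.08],[0,0,0],0],[[0.003,-0.004,0.09],[0,0,0],0],[[0.003,-0.004,0.09],[0,0,0],0]]'; python3 -c "
from h import *
go([.493,-.125],.014,-43.4)"
```

```text
clock: 13.2
position: [0.49, -0.1243, 0.0136]
ee_rot: [-0.001, 0.92, 0.392, -0.001]
contact_force: [0.1, 0.6, 0.1]
finger_gap: 0.0006
grasp_force: 0.0
t 13.2 at [ 0.49   -0.1243  0.0136] F [0.1 0.6 0.1] shift [ 0.0015  0.0027 -0.0004] turn [-0.002  0.001 -0.007]
```

```bash
python3 -m pendant '[[[0,0.006,0],[0,0,0],0],[[0,0.011,0],[0,0,0],0],[[0,0.016,0],[0,0,0],0],[[-0.001,0.021,0],[0,0,0],0],[[-0.001,0.026,0],[0,0,0.02],0],[[-0.002,0.031,0],[0,0,0.04],0],[[-0.003,0.036,0],[0,0,0.06],0],[[-0.003,0.036,0],[0,0,0.06],0]]'; python3 - <<'E'
from h import *
sblock("s11"); see("t11")
E
```

```text
clock: 14.0
position: [0.5158, -0.15, 0.0151]
ee_rot: [-0.001, 0.931, 0.365, 0.001]
contact_force: [-1.2, 5.7, 0.9]
finger_gap: 0.0004
grasp_force: 2.0
side: L 0.1365 rows [234 263] w 2 4 angle 5.3 centre [-0.1135 -0.0119]
stripe L 0.1103 w px 2.104938507080078 angle vs fence 4.9 centre fence [-0.1087 -0.0268] red corners fence [[-0.0525, -0.0972], [-0.0653, 0.0522]]
t 14.1 pos [ 0.5156 -0.1502  0.015 ] F [0.4 4.3 1.5] finger in block [-0.0682  0.071 ] tool y rel block y -84.8
```

```bash
python3 -m pendant '[[[-0.001,0.004,0],[0,0,0.02],0],[[-0.001,0.008,0],[0,0,0.04],0],[[-0.002,0.012,0],[0,0,0.06],0],[[-0.003,0.015,0],[0,0,0.08],0],[[-0.003,0.015,0],[0,0,0.08],0]]'; python3 - <<'E'
from h import *
sblock("s12"); see("t12")
E
```

```text
clock: 14.6
position: [0.5238, -0.1629, 0.015]
ee_rot: [-0.001, 0.945, 0.327, 0.001]
contact_force: [0.2, 6.3, 0.8]
finger_gap: 0.0002
grasp_force: 2.5
side: L 0.1404 rows [237 266] w 2 4 angle 0.7 centre [-0.1026 -0.0163]
stripe L 0.1078 w px 1.941450834274292 angle vs fence 0.6 centre fence [-0.0986 -0.0333] red corners fence [[-0.0478, -0.1077], [-0.0494, 0.0423]]
t 14.7 pos [ 0.5236 -0.163   0.015 ] F [-0.4  6.   1.1] finger in block [-0.0682  0.072 ] tool y rel block y -85.1
```

```bash
python3 -m pendant '[[[0,-0.01,0],[0,0,0],0],[[0,-0.012,-0.03],[0,0,0],0],[[0,-0.012,-0.07],[0,0,0],0],[[-0.03,0,-0.1],[0,0,0.1],0],[[-0.05,0.02,-0.1],[0,0,0.24],0],[[-0.07,0.04,-0.1],[0,0,0.38],0],[[-0.09,0.05,-0.1],[0,0,0.52],0],[[-0.11,0.05,-0.1],[0,0,0.66],0]]'; python3 - <<'E'
from h import *
go([.437,-.329],.09,-135)
E
```

```text
clock: 15.5
position: [0.4672, -0.2738, 0.1153]
ee_rot: [0.001, 1.0, -0.001, 0.001]
contact_force: [-0.6, -0.3, -0.7]
finger_gap: 0.0
grasp_force: 0.0
t 15.5 at [ 0.4672 -0.2738  0.1153] F [-0.6 -0.3 -0.7] shift [-0.0302  0.0552  0.0253] turn [ 0.001 -0.002  0.784]
```

```bash
python3 -m pendant '[[[-0.005,0.02,0],[0,0,0.14],0],[[-0.01,0.04,0],[0,0,0.28],0],[[-0.02,0.055,0],[0,0,0.42],0],[[-0.03,0.055,0],[0,0,0.56],0],[[-0.03,0.055,0.01],[0,0,0.7],0],[[-0.03,0.055,0.02],[0,0,0.784],0],[[-0.03,0.055,0.02],[0,0,0.784],0]]'; python3 - <<'E'
from h import *
go([.437,-.329],.014,-135)
try: sblock("s13")
except Exception as e: print(e)
see("t13")
E
```

```text
clock: 16.2
position: [0.4368, -0.3263, 0.0938]
ee_rot: [0.0, 0.925, -0.38, -0.001]
contact_force: [-0.2, 0.2, 0.2]
finger_gap: 0.0005
grasp_force: 0.0
t 16.2 at [ 0.4368 -0.3263  0.0938] F [-0.2  0.2  0.2] shift [0.0022 0.0017 0.0798] turn [0.001 0.001 0.005]
side: L 0.1483 rows [244 276] w 1 6 angle 0.5 centre [-0.0821 -0.0422]Traceback (most recent call last):
  File "<stdin>", line 5, in <module>
  File "h.py", line 42, in see
    f,t=block(k); s=bot.state(); q=s["ee_rot"]; y=R.from_quat([q[1],q[2],q[3],q[0]]).apply([0,1,0])
        ~~~~~^^^
  File "h.py", line 30, in block
    r,c=rect(red&m); b=cv2.boxPoints(r); s=[np.linalg.norm(b[i]-b[(i+1)%4]) for i in range(4)]
        ~~~~^^^^^^^
  File "h.py", line 11, in rect
    c=max(cv2.findContours(mask.astype(np.uint8),0,1)[0],key=cv2.contourArea)
ValueError: max() iterable argument is empty
```

```bash
python3 - <<'E'
from h import *
a=[cv2.resize(cv2.imread(f"pics/{k}.png")[190:310,240:400],(400,300),interpolation=2) for k in("s12","s13")]
b=[cv2.resize(cv2.imread(f"pics/{k}.png")[140:260,220:380],(400,300),interpolation=2) for k in("t12","t13")]
cv2.imwrite("pics/cmp.png",np.vstack([np.hstack(a),np.hstack(b)]))
E
```

```text
(no output)
```

View pics/cmp.png

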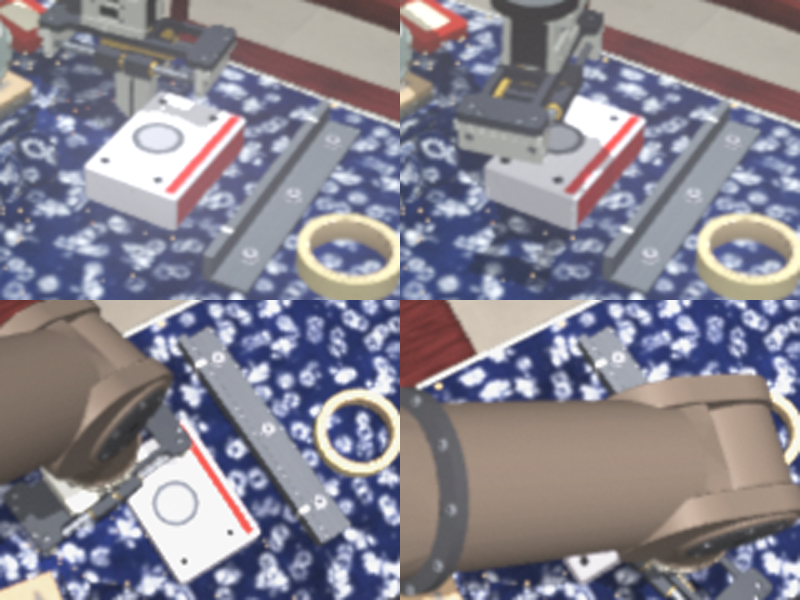

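The block has not moved between the two pairs. The later mask only picked up the shadowed red side face, at about (610,175) in the top-right panel. The block is square and about 45 mm off the fence.

```bash
python3 - <<'E'
from h import *
p=bot.state()["position"]; print(((proj("side",[p,p+[0,0,.04],np.r_[p[:2],.014]])-[240,190])*2.5+[400,0]).round(0))
c=[np.r_[fw(a,b),.04] for a,b in((-.05,-.0955),(-.15,-.0955),(-.05,.0545))]
print(((proj("side",c)-[240,190])*2.5).round(0), ((proj("top",c)-[220,140])*2.5+[0,300]).round(0))
E
```

```text
[[532. 160.]
 [532. 124.]
 [530. 230.]]
[[171. 201.]
 [ 79. 167.]
 [244. 121.]] [[258. 533.]
 [178. 582.]
 [183. 418.]]
```

```bash
python3 -m pendant '[[[0,0,0.03],[0,0,0],0],[[0,0,0.045],[0,0,0],0],[[0,0,0.06],[0,0,0],0],[[0,0,0.072],[0,0,0],0],[[0,0,0.079],[0,0,0],0],[[0,0,0.079],[0,0,0],0]]'; python3 -c "
from h import *
go(fw(-.077,-.1232+.027),.014,-135)"
```

```text
clock: 16.9
position: [0.4372, -0.3267, 0.0149]
ee_rot: [-0.0, 0.925, -0.379, -0.001]
contact_force: [0.1, -0.4, -0.3]
finger_gap: 0.0007
grasp_force: 0.0
t 16.9 at [ 0.4372 -0.3267  0.0149] F [ 0.1 -0.4 -0.3] shift [ 0.0054 -0.0263  0.0009] turn [0.    0.001 0.007]
```

```bash
python3 -m pendant '[[[0.001,-0.005,0],[0,0,0],0],[[0.002,-0.01,0],[0,0,0],0],[[0.003,-0.014,0],[0,0,0],0],[[0.004,-0.018,0],[0,0,0],0],[[0.005,-0.022,0],[0,0,0],0],[[0.005,-0.026,0],[0,0,0],0],[[0.005,-0.026,0],[0,0,0],0],[[0.004,-0.018,0],[0,0,0],0]]'; python3 -m pendant '[[[-0.001,0.01,-0.02],[0,0,0],0],[[-0.001,0.01,-0.07],[0,0,0],0],[[0,0,-0.1],[0,0,-0.14],0],[[0.02,-0.02,-0.1],[0,0,-0.28],0],[[0.06,-0.04,-0.1],[0,0,-0.42],0],[[0.1,-0.06,-0.1],[0,0,-0.56],0],[[0.13,-0.08,-0.1],[0,0,-0.7],0],[[0.16,-0.1,-0.1],[0,0,-0.84],0]]'; python3 - <<'E'
from h import *
for g in (sblock,see):
  try: g("x14")
  except Exception as e: print(e)
print(bot.state()["position"])
E
```

```text
clock: 17.7
position: [0.4542, -0.3163, 0.0158]
ee_rot: [-0.0, 0.926, -0.378, 0.0]
contact_force: [-0.4, -0.7, 0.0]
finger_gap: 0.0005
grasp_force: 0.0
clock: 18.5
position: [0.6387, -0.358, 0.1158]
ee_rot: [-0.0, 0.999, 0.034, 0.0]
contact_force: [0.7, 0.0, 0.1]
finger_gap: 0.0003
grasp_force: 0.0
side: L 0.1346 rows [234 262] w 2 4 angle 3.4 centre [-0.1063 -0.0039]
stripe L 0.1352 w px 2.392219066619873 angle vs fence 4.1 centre fence [-0.1027 -0.0066] red corners fence [[-0.0475, -0.0779], [-0.0581, 0.0717]]
t 18.6 pos [ 0.6415 -0.3573  0.1153] F [ 0.  -0.3 -0.1] finger in block [0.1647 0.0274] tool y rel block y -122.7
[ 0.64152777 -0.35731524  0.11527443]
```

```bash
python3 -m pendant '[[[-0.03,-0.04,0],[0,0,0.14],0.5],[[-0.055,-0.08,0],[0,0,0.28],1],[[-0.085,-0.12,0],[0,0,0.42],1],[[-0.11,-0.155,0],[0,0,0.56],1],[[-0.135,-0.193,0],[0,0,0.7],1],[[-0.135,-0.193,0],[0,0,0.84],1],[[-0.135,-0.193,0.01],[0,0,0.98],1],[[-0.135,-0.193,0.01],[0,0,1.07],1]]'; python3 -m pendant '[[[0,0,0],[0,0,0],1],[[0,0,0],[0,0,0],1],[[0,0,0],[0,0,0],1]]'; python3 -c "
from h import *
go(fw(-.175,.0054),.06,-147.33)"
```

```text
clock: 19.4
position: [0.4896, -0.1724, 0.1051]
ee_rot: [-0.001, 0.874, -0.485, -0.001]
contact_force: [0.8, -1.5, 0.0]
finger_gap: 0.06
grasp_force: 0.0
clock: 19.7
position: [0.4905, -0.1737, 0.1058]
ee_rot: [-0.0, 0.876, -0.482, 0.0]
contact_force: [-0.5, -0.4, 0.2]
finger_gap: 0.0834
grasp_force: 0.0
t 19.7 at [ 0.4905 -0.1737  0.1058] F [-0.5 -0.4  0.2] shift [ 0.0015 -0.0011  0.0458] turn [-0.001  0.    -0.006]
```

```bash
python3 -m pendant '[[[0,0,0.03],[0,0,-0.006],1],[[0,0,0.05],[0,0,-0.006],1],[[0,0,0.067],[0,0,-0.006],1],[[0,0,0.08],[0,0,-0.006],1],[[0,0,0.091],[0,0,-0.006],1],[[0,0,0.091],[0,0,-0.006],1]]'; python3 - <<'E'
from h import *
see("t16"); sblock("s16"); go(fw(-.130,.0054),.014,-147.33)
E
```

```text
clock: 20.3
position: [0.4901, -0.1734, 0.0137]
ee_rot: [0.0, 0.877, -0.48, -0.001]
contact_force: [0.4, 0.0, 0.4]
finger_gap: 0.0917
grasp_force: 0.0
stripe L 0.1347 w px 3.200000286102295 angle vs fence 3.8 centre fence [-0.1041 -0.0069] red corners fence [[-0.0491, -0.0783], [-0.0592, 0.0713]]
t 20.35 pos [ 0.4904 -0.1737  0.0145] F [ 0.6 -0.8  0.4] finger in block [-0.0716  0.0159] tool y rel block y -183.9
side: L 0.1398 rows [233 262] w 1 4 angle 3.3 centre [-0.1065 -0.0013]
t 20.4 at [ 0.4907 -0.1739  0.0149] F [ 0.2 -0.7 -0.6] shift [ 0.0462 -0.0011  0.0009] turn [-0.    -0.    -0.002]
```

```bash
python3 -m pendant '[[[0.006,0,0],[0,0,0],1],[[0.011,0,0],[0,0,0],1],[[0.016,0,0],[0,0,0],1],[[0.021,0,0],[0,0,0],1],[[0.026,0,0],[0,0,0],1],[[0.031,0,0],[0,0,0],1],[[0.036,0,0],[0,0,0],1],[[0.036,0,0],[0,0,0],1]]'; python3 - <<'E'
from h import *
see("t17"); sblock("s17"); go(fw(-.1095,.0054),.014,-147.33)
E
```

```text
clock: 21.2
position: [0.5094, -0.2026, 0.0145]
ee_rot: [-0.001, 0.877, -0.48, -0.001]
contact_force: [-2.9, 5.8, 4.1]
finger_gap: 0.0918
grasp_force: 3.5
stripe L 0.0945 w px 2.2188007831573486 angle vs fence 0.4 centre fence [-0.0815 -0.0295] red corners fence [[-0.031, -0.1041], [-0.0321, 0.0459]]
t 21.25 pos [ 0.5094 -0.2026  0.0145] F [-3.8  4.9  2.5] finger in block [-0.0601  0.0347] tool y rel block y -180.5
side: L 0.136 rows [238 266] w 2 4 angle 0.3 centre [-0.0847 -0.0075]
t 21.3 at [ 0.5095 -0.2026  0.0146] F [-2.5  6.4  0.3] shift [ 0.0325 -0.0007  0.0004] turn [-0.001  0.003 -0.001]
```

```bash
python3 -m pendant '[[[0.005,0,0],[0,0,0],1],[[0.01,0,0],[0,0,0],1],[[0.015,0,0],[0,0,0],1],[[0.02,0,0],[0,0,0],1],[[0.023,0,0],[0,0,0],1],[[0.025,0,0],[0,0,0],1],[[0.027,0,0],[0,0,0],1],[[0.027,0,0],[0,0,0],1]]'; python3 - <<'E'
from h import *
see("t18"); sblock("s18"); go(fw(-.1095,.0054),.014,-147.33)
E
```

```text
clock: 22.1
position: [0.5235, -0.2249, 0.0144]
ee_rot: [-0.001, 0.877, -0.48, -0.002]
contact_force: [-4.6, 7.1, 2.7]
finger_gap: 0.0919
grasp_force: 4.2
stripe L 0.0925 w px 1.857309341430664 angle vs fence -0.4 centre fence [-0.0549 -0.0296] red corners fence [[-0.0055, -0.105], [-0.0044, 0.045]]
t 22.15 pos [ 0.5235 -0.2249  0.0144] F [-4.8  7.8  2.8] finger in block [-0.0609  0.0337] tool y rel block y -179.7
side: L 0.1383 rows [241 270] w 2 4 angle 0.3 centre [-0.0584 -0.0074]
t 22.2 at [ 0.5235 -0.2249  0.0144] F [-4.3  7.2  2.6] shift [ 0.0061 -0.001   0.0003] turn [-0.     0.004 -0.001]
```

Force is about 8 N, which is sliding friction, so about 5–6 mm remain. I'll go on gently until the force rises.

```bash
python3 -m pendant '[[[0.002,0,0],[0,0,0],1],[[0.004,0,0],[0,0,0],1],[[0.006,0,0],[0,0,0],1],[[0.007,0,0],[0,0,0],1],[[0.007,0,0],[0,0,0],1]]'; python3 - <<'E'
from h import *
see("t19"); sblock("s19")
E
```

```text
clock: 22.7
position: [0.5249, -0.2271, 0.0141]
ee_rot: [-0.004, 0.877, -0.48, -0.005]
contact_force: [-14.3, 20.8, 19.1]
finger_gap: 0.092
grasp_force: 12.7
stripe L 0.0925 w px 2.2188007831573486 angle vs fence 0.2 centre fence [-0.0525 -0.0315] red corners fence [[-0.0023, -0.1063], [-0.0027, 0.0437]]
t 22.75 pos [ 0.5249 -0.2271  0.0141] F [-13.9  20.2  19.5] finger in block [-0.0603  0.0361] tool y rel block y -180.2
side: L 0.1384 rows [241 270] w 2 4 angle 0.2 centre [-0.0557 -0.0057]
```

```bash
python3 -m pendant '[[[0.001,0,0],[0,0,0],1],[[0.002,0,0],[0,0,0],1],[[0.002,0,0],[0,0,0],1]]'
```

```text
clock: 23.1
position: [0.5249, -0.2271, 0.014]
ee_rot: [-0.004, 0.877, -0.48, -0.007]
contact_force: [-18.1, 26.4, 26.4]
finger_gap: 0.0919
grasp_force: 16.4
```

The hand stopped moving and the force rose to about 32 N, so the block is seated. I'll withdraw straight back, then lift.

```bash
python3 -m pendant '[[[-0.004,0,0],[0,0,0],1],[[-0.012,0,0],[0,0,0],1],[[-0.022,0,0],[0,0,0],1],[[-0.026,0,-0.02],[0,0,0],1],[[-0.026,0,-0.06],[0,0,0],1],[[-0.026,0,-0.1],[0,0,0],1],[[-0.026,-0.04,-0.12],[0,0,0],1],[[-0.026,-0.08,-0.14],[0,0,0],1]]'; python3 -m pendant '[[[0,-0.05,-0.02],[0,0,0],1],[[0,-0.1,-0.02],[0,0,0],1],[[0,-0.14,-0.02],[0,0,0],1],[[0,-0.14,-0.02],[0,0,0],1],[[0,-0.14,-0.02],[0,0,0],1]]'; python3 - <<'E'
from h import *
see("t20"); sblock("s20"); print(bot.state()["position"])
for f in("side","top"):
    im=cv2.imread(f"pics/{f[0]}20.png"); 
im=cv2.imread("pics/t20.png"); g=im[140:260,250:370]; 
# white lines on fence, block top corner rows: project expected block corners at home for comparison
print(proj("top",[np.r_[fw(0,.1),.03],np.r_[fw(0,-.1),.03]]).round(1))
h=cv2.imread("pics/top0.png").astype(int)
for a in (.1,-.1):  # white line centroid on fence top, first picture
    best=[(h[tuple(proj("top",np.r_[fw(.008,a+d),.03])[0].round().astype(int)[::-1])].sum(),round(a+d,3)) for d in np.arange(-.014,.015,.002)]
    print(max(best))
E
```

```text
clock: 23.9
position: [0.5835, -0.1696, 0.157]
ee_rot: [-0.0, 0.876, -0.482, 0.001]
contact_force: [0.9, 0.3, -0.1]
finger_gap: 0.0918
grasp_force: 0.0
clock: 24.4
position: [0.7012, -0.0934, 0.1743]
ee_rot: [0.001, 0.877, -0.48, 0.0]
contact_force: [-0.1, -1.7, 0.7]
finger_gap: 0.0919
grasp_force: 0.0
stripe L 0.1352 w px 2.2188005447387695 angle vs fence 0.1 centre fence [-0.0526 -0.0101] red corners fence [[-0.0024, -0.085], [-0.0027, 0.065]]
t 24.45 pos [ 0.7003 -0.0947  0.1746] F [ 0.  -0.9  0. ] finger in block [-0.0766  0.2339] tool y rel block y -180.3
side: L 0.1384 rows [241 270] w 2 4 angle 0.2 centre [-0.0557 -0.0057]
[ 0.69988099 -0.09523889  0.17485439]
[[299.4 166.2]
 [339.1 225.9]]
(np.int64(727), np.float64(0.104))
(np.int64(741), np.float64(-0.098))
```

```bash
python3 -c "
from bench import bot
print(bot.sign_off())"
```

```text
the job is handed in; nothing more can be done
None
```

The block is home with its red face flat against the fence: 0.1–0.2° off square by the cameras, about 10–13 mm from the fence's middle (limit 25 mm). The hand is clear and the job was handed in at about 24.5 s; the hand-in returned no verdict.

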